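# Unlock the lidding press and press the tub's lid home

### The job

The white tub in the bench press has its lid only laid on loosely. Draw the press's safety catch (the small sliding bolt on its side) all the way out first, then bring the long black-gripped handle down until the lid is pressed fully home. Leave the catch out and the handle down, and do not push the cup, timer and label roll beside the press about.

Things in the scene. Friction and masses are not known exactly. Their poses are not given: they have to be found in the camera images.
- press: Steel bench press, fixed. Origin on the table under its centre plane; own -x points to the handle end, +y to the catch side, z up. Base 230x110x12 mm (own x -95 to +135). Hinge cheeks at own x 100, y +-23, 182 mm high. White tub 85 mm across fixed at own (-20, 0). Bolt housing 34x30x28 mm at own (20, 44), top 201 mm high.
- press_catch (a joint): Safety catch: a bolt that slides straight and level along the press's own +y, away from the handle. 0 = in, blocking the handle from underneath; 0.030 m = fully out against its stop. Friction about 3 N, stays where it is left. The handle comes free only beyond about 0.024.
- catch_knob (a point): Centre of the upper part of the catch's upright black knob, moving with it: a plate 14 mm thick along the press's own x, 20 mm along own y, top 20 mm above this point, exposed on all sides to 15 mm below this point. With the catch in it is at own (20, 85, 217) mm of the press. Axes parallel to the press's.
- press_handle (a joint): Hinged handle of the press. 0 = raised (25.8 degrees above level, as at the start); grows as the handle goes down; 0.45 rad = level, where the lid is home; stop at 0.47. It stays where it is left; needs about 3 N at the grip to move, about 7 N while pressing the lid in the last 0.1 rad.
- handle_grip (a point): Middle of the handle's black round grip (22 mm in diameter, 90 mm long), moving with it, 195 mm from the hinge. Its own x axis runs along the handle (-x to the free end), its y along the hinge. Can be pinched across its width from above or pushed down.
- handle_hinge (a point): Centre of the handle's hinge, at own (100, 0, 165) mm of the press; the hinge's axis lies along the press's own y.
- press_lid (a joint): How far the tub's lid has been pressed down: 0 = laid on, 10 mm proud; 0.010 m = fully home. It goes down against about 6 N and stays. The handle's pad presses it.
- lid_top (a point): Centre of the lid's top (89 mm across), under the handle's round rubber pad; 110 mm above the table when proud, 100 mm when home.
- deli_cup: Bystander: loose white lidded cup, 74 mm across, 68 mm high; origin at the centre of its underside.
- kitchen_timer: Bystander: loose white kitchen timer with three buttons, 30 x 74 x 66 mm; origin at the centre of its underside.
- label_roll: Bystander: loose white roll of labels, 64 mm across, 30 mm high, lying flat; origin at the centre of its underside.

How it is judged:
On the way, in this order (a step that is already met when the one before it is completed fails the run):
1. the catch is drawn out while the handle is still up (value of joint press_catch above 0.025 m and value of joint press_handle below 0.08 rad), for 0.1 s.
2. the handle is brought down and the lid pressed home (value of joint press_handle above 0.4 rad and value of joint press_lid above 0.0083 m), for 0.1 s.
At the end, for the whole second after the job is handed in: The lid is within 1.7 mm of fully home, the handle is down (0.40 rad or more), and the catch is out (25 mm or more) (all of step 2 and value of joint press_catch above 0.025 m); the robot touches nothing.
It fails at once if the cup, timer or label roll is pushed more than 20 mm or tipped over (distance of any of deli_cup, kitchen_timer, label_roll from where it was at the start of the episode above 0.02 m or angle between any of deli_cup, kitchen_timer, label_roll's own z axis and vertical above 0.5 rad).
It fails at once if the handle is forced down with the catch still in (value of joint press_catch below 0.018 m and value of joint press_handle above 0.12 rad).
It also fails if it takes over 43 s, if anything falls off the work surface, if the arm or the gripper's body presses on something with over 40 N, if the wrist force passes 120 N, or if a joint passes its speed limit or range.

### The arm

A 6-joint arm with a two-finger parallel gripper is mounted at the origin on the work surface; the furniture and walls round the work are solid. World frame = base frame: x ahead of the robot, y to its left, z up, the work surface at z = 0. Lengths are in m, angles in rad, forces in N, time in s.
With the tool pointing down it reaches from about 0.325 to 0.9 m from the base axis. Payload 6.1 kg.
Tool frame: the origin (TCP) lies midway between the tips of the shut fingers; the grasp point (between the pads) lies 19 mm behind it (bot.tcp_to_grasp is the y of the grasp point in the tool frame, in m); y points along the fingers, x is the direction in which the jaws open and shut, and the axes are right-handed (so a half turn about y gives the same grasp; the last joint's range is limited). The gripper opens to 85 mm and grips with 20 to 120 N. Pads are 22 mm wide; open, the fingers measure 114 mm over their backs; the gripper's body (76 mm by 85 mm) begins 54 mm behind the grasp point. The pads swing forward as they close: fully open they stand 13 mm farther back than shut.
Start: joints at [-1.323, 0.22, 1.526, -0, 1.395, -0.126], TCP at [0.228, -0.582, 0.211] pointing down, gripper open.
Joint ranges: [-2.98, 2.98], [-0.91, 2.08], [0.09, 2.57], [-1.24, 4.39], [0.2, 2.65], [-2.68, 2.68]. Speed limits (rad/s): [2.57, 2.57, 3.01, 3.14, 3.14, 3.14].

### API

Orientations are given as a rotation vector (axis times angle).
In Python, from workcell import state, eyes, bot gives the robot as it stands.
- The arm moves only by the shell command python3 -m jog 'ROWS' [FORCE]. ROWS is JSON, a list of rows, each a list of 3 entries, a list of its own where there are three numbers: the gripper command: -1 is shut, 1 is fully open, values between are in proportion, then the shift along the world's x, y, z in m, then the turn, a rotation vector about the world's x, y, z in degrees. In form: [[hand, [tx, ty, tz], [ax, ay, az]], ...]. A call has 1 to 8 rows; each row shifts and turns the commanded pose from where the row before left it; what a row does not reach is not made up. A row lasts 1/8 s, in which the tool goes at most 62.5 mm and 10.7 degrees, less where a joint would pass 70% of its speed; a pose out of reach is approached as far as the arm can. A call with a gripper value outside its range is refused whole. The fingers move at their own pace and stop on an object; FORCE is the grip in N (left out, the last holds). Time passes only in rows, so rows that do not move let the fingers close. It gives the time, the measured TCP pose, the force and the opening at its end, in the units of the state.
- state(): the state, without advancing time (a new reading comes with each control period).
- eyes.camera(name): name is "scene" or "top" or "wrist"; returns a dict with "color" (400x640x3 uint8, red, green, blue), "range_z" (400x640 float32, m along the optical axis (not along the pixel's ray), 0 where there is no reading), "intrinsics" (3x3 intrinsics, pixels), "R" (3x3) and "t" (3): a world point X has camera coordinates R X + t. Camera axes: x right, y down, z forward; pixel columns grow to the right and rows downward; lengths in m; the calibration is good to about 2 mm. A picture is of the moment at which its call begins.
- bot.job_done(): hands the job in, once; it reports no verdict.
The state is a dict: "clock": time; "qpos": joint angles; "dq": joint speeds; "joint_torque": joint torques, N m; "ee_pos": TCP position; "orientation": TCP orientation; "force": force on the tool from outside, world axes, zero at the start; "ft_torque": the same for the moment, N m; "width": finger opening in m.
Only numpy, scipy, OpenCV 4.12 (cv2) and the standard library are available. Lean on these libraries where they do the work, as an engineer would, in place of code of your own. Each camera call takes 0.05 s, during which the arm holds its last target. There are 200 camera calls.

## Working session

There is one attempt and no reset: what is moved stays moved. The work goes in short steps, Python scripts to look and compute and a shell command to move; the robot and the scene stay as the last step left them, time stands still between calls to the robot, and variables do not carry over. Pictures are saved under pics/ and viewed, about 8 in all and at most 12, crops included, and the job is handed in when it is done.

```bash
mkdir -p pics
python3 - <<'E'
from workcell import state, eyes, bot
import numpy as np, cv2
ims=[]
for n in ["scene","top"]:
    c=eyes.camera(n); np.savez(f"pics/{n}.npz",**c)
    cv2.imwrite(f"pics/{n}0.png",c["color"][:,:,::-1]); print(n,c["intrinsics"].tolist(),c["R"].round(3).tolist(),c["t"])
s=state(); print(s)
E
```

```text
scene [[388.56437995345016, 0.0, 328.1246898006653], [0.0, 388.56437995345016, 203.7599999023305], [0.0, 0.0, 1.0]] [[-0.491, -0.871, 0.016], [-0.656, 0.358, -0.664], [0.573, -0.337, -0.747]] [0.2538052  0.42836479 0.93825163]
top [[400.54951274026007, 0.0, 314.206856697469], [0.0, 400.54951274026007, 199.73606062492522], [0.0, 0.0, 1.0]] [[0.003, -1.0, -0.022], [-0.988, 0.0, -0.158], [0.158, 0.022, -0.987]] [0.02542648 0.49679999 0.93384869]
{'clock': 0.1, 'qpos': array([-1.32310811e+00,  2.21153007e-01,  1.52749299e+00, -2.04016740e-05,
        1.39472300e+00, -1.26117922e-01]), 'dq': array([-3.14183684e-04, -1.79457766e-03, -2.37528783e-03,  2.30416427e-03,
       -4.63404667e-05,  1.58385507e-04]), 'joint_torque': array([ 2.36331187e-03, -4.98242497e+01, -3.90546584e+01, -1.15852813e-04,
        5.56968822e-03, -1.92207530e-06]), 'ee_pos': array([ 0.22806018, -0.58127485,  0.20980709]), 'orientation': array([-1.36197936,  0.93053263, -0.92831652]), 'force': array([ 0.77329592, -0.58310995, -0.09840718]), 'ft_torque': array([-0.04394437,  0.00663178, -0.00945083]), 'width': 0.08556035705967853}
```

View pics/scene0.png

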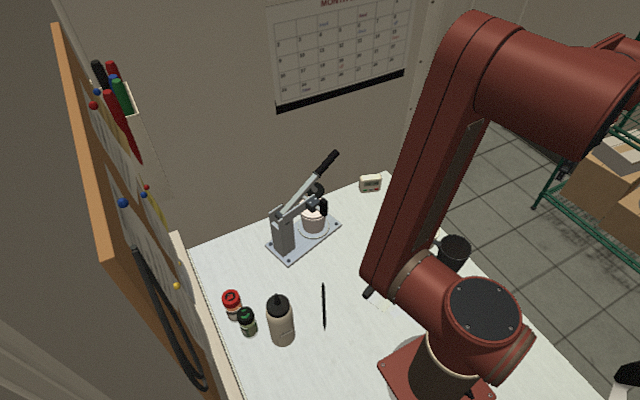

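View pics/top0.png

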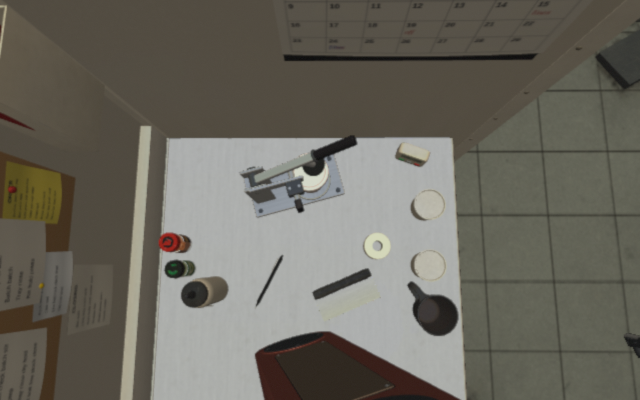

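Scene: the press sits at the far side of the bench, with the hinge at world +y and the handle towards -y. In the top picture the knob is near (299,204), the grip near (335,147), the roll at (377,246), the cup at about (428,205) and the timer at (413,153). The catch side faces the robot.

```bash
cat > h.py <<'E'
import numpy as np, cv2
def pts(c):
    K=np.array(c["intrinsics"]);z=c["range_z"];v,u=np.mgrid[:z.shape[0],:z.shape[1]]
    P=np.stack([(u-K[0,2])/K[0,0]*z,(v-K[1,2])/K[1,1]*z,z],-1)
    return (P-c["t"])@c["R"]   # R^T (p-t)
E
python3 - <<'E'
from h import *
for n,roi in (("top",(225,355,130,225)),("scene",(255,350,140,270))):
    c=dict(np.load(f"pics/{n}.npz")); X=pts(c)
    u0,u1,v0,v1=roi; Y=X[v0:v1,u0:u1].reshape(-1,3); col=c["color"][v0:v1,u0:u1].reshape(-1,3).astype(int)
    ok=c["range_z"][v0:v1,u0:u1].ravel()>0
    m=ok&(Y[:,2]>.007)&(Y[:,2]<.017)
    print(n,"base",m.sum(),cv2.minAreaRect(Y[m][:,:2].astype(np.float32)),cv2.boxPoints(cv2.minAreaRect(Y[m][:,:2].astype(np.float32))).round(3).tolist())
    d=ok&(col.max(1)<60)&(Y[:,2]>.16)&(Y[:,1]>-.35)
    im=np.zeros(ok.shape,np.uint8);im[d]=1
    k,l,s,ce=cv2.connectedComponentsWithStats(im.reshape(v1-v0,u1-u0))
    for i in range(1,k):
        if s[i,4]>12:
            q=Y[l.ravel()==i]; print(s[i].tolist(),"med",np.median(q,0).round(3),"lo",q.min(0).round(3),"hi",q.max(0).round(3))
c=dict(np.load("pics/top.npz"));X=pts(c)
for n,(u,v) in dict(roll=(386,246),cup=(428,205),cup2=(429,265),timer=(413,153)).items(): print(n,X[v,u].round(3))
E
```

```text
top base 1378 ((0.5388494729995728, 0.07406012713909149), (0.10574551671743393, 0.22954699397087097), 15.352807998657227) [[0.4569999873638153, 0.17100000381469727], [0.5180000066757202, -0.050999999046325684], [0.6200000047683716, -0.023000000044703484], [0.5590000152587891, 0.19900000095367432]]
[78, 5, 52, 40, 618] med [0.558 0.002 0.248] lo [ 0.531 -0.054  0.161] hi [0.584 0.048 0.277]
[70, 70, 8, 12, 68] med [0.454 0.052 0.235] lo [0.448 0.045 0.19 ] hi [0.465 0.059 0.239]
scene base 1040 ((0.5617188811302185, 0.00819861888885498), (0.26180094480514526, 0.38234850764274597), 0.021079562604427338) [[0.4309999942779541, 0.19900000095367432], [0.4309999942779541, -0.18299999833106995], [0.6930000185966492, -0.18299999833106995], [0.6930000185966492, 0.19900000095367432]]
[60, 9, 24, 29, 232] med [ 0.559 -0.013  0.257] lo [ 0.54  -0.053  0.232] hi [0.579 0.027 0.28 ]
[51, 42, 18, 17, 145] med [0.548 0.02  0.176] lo [0.496 0.006 0.162] hi [0.575 0.066 0.205]
[50, 58, 22, 19, 172] med [0.458 0.058 0.2  ] lo [0.445 0.048 0.166] hi [0.509 0.082 0.241]
roll [ 0.386 -0.147  0.029]
cup [ 0.481 -0.243  0.06 ]
cup2 [ 0.341 -0.239  0.063]
timer [ 0.607 -0.212  0.062]
```

Run:
```python
from h import *
from workcell import state
from scipy.spatial.transform import Rotation as R
s=state(); M=R.from_rotvec(s["orientation"]).as_matrix(); print(M.round(3)); x=M[:,0]
o=np.degrees(np.arctan2(.964,-.265)); a=np.degrees(np.arctan2(x[1],x[0])); print("yaw needed mod180",((o-a+90)%180)-90, s["qpos"][5])
print("to above knob", np.array([.4565,.0515,.30])-s["ee_pos"])
```

```text
[[ 0.365 -0.     0.931]
 [-0.931  0.002  0.365]
 [-0.002 -1.     0.   ]]
yaw needed mod180 -6.047004739240549 -0.12611792239245959
to above knob [0.22843982 0.63277485 0.09019291]
```

```bash
python3 -m jog '[[0.2,[0,0,0.045],[0,0,0]],[0.2,[0,0,0.045],[0,0,0]],[0.2,[0.016,0.045,0],[0,0,-2]],[0.2,[0.016,0.045,0],[0,0,-2]],[0.2,[0.016,0.045,0],[0,0,-2]],[0.2,[0.016,0.045,0],[0,0,0]],[0.2,[0.016,0.045,0],[0,0,0]],[0.2,[0.016,0.045,0],[0,0,0]]]' 30
python3 -m jog '[[0.2,[0.016,0.045,0],[0,0,0]],[0.2,[0.016,0.045,0],[0,0,0]],[0.2,[0.016,0.045,0],[0,0,0]],[0.2,[0.016,0.045,0],[0,0,0]],[0.2,[0.016,0.045,0],[0,0,0]],[0.2,[0.017,0.045,0],[0,0,0]],[0.2,[0.018,0.045,0],[0,0,0]],[0.2,[0.017,0.045,0],[0,0,0]]]'
python3 -m jog '[[0.2,[0,0,0],[0,0,0]],[0.2,[0,0,0],[0,0,0]]]'
python3 - <<'E'
from h import *
from workcell import eyes,state
c=eyes.camera("wrist"); X=pts(c); np.savez("pics/w.npz",**c); cv2.imwrite("pics/w0.png",c["color"][:,:,::-1])
col=c["color"].max(2)
m=((col<60)&(X[...,2]>.225)&(X[...,2]<.245)&(abs(X[...,0]-.456)<.05)&(abs(X[...,1]-.052)<.05))
print(m.sum()); q=X[m]
if m.sum()>10: print(np.median(q,0),cv2.minAreaRect(q[:,:2].astype(np.float32)))
print(state()["ee_pos"],state()["clock"])
E
```

```text
clock: 1.1
ee_pos: [0.3244, -0.3101, 0.3004]
orientation: [-1.324, 1.009, -1.009]
force: [1.2, 0.6, -0.6]
width: 0.0513
clock: 2.1
ee_pos: [0.4564, 0.0498, 0.3005]
orientation: [-1.325, 1.009, -1.008]
force: [-0.6, -1.2, 0.4]
width: 0.0514
clock: 2.35
ee_pos: [0.4558, 0.048, 0.3003]
orientation: [-1.326, 1.009, -1.008]
force: [-0.3, -0.4, -0.7]
width: 0.0513
524
[0.46052893 0.05366378 0.23697228] ((0.4590507745742798, 0.053407423198223114), (0.01876787282526493, 0.011819076724350452), 15.433584213256836)
[0.45588325 0.04753124 0.300517  ] 2.4
```

View pics/w0.png

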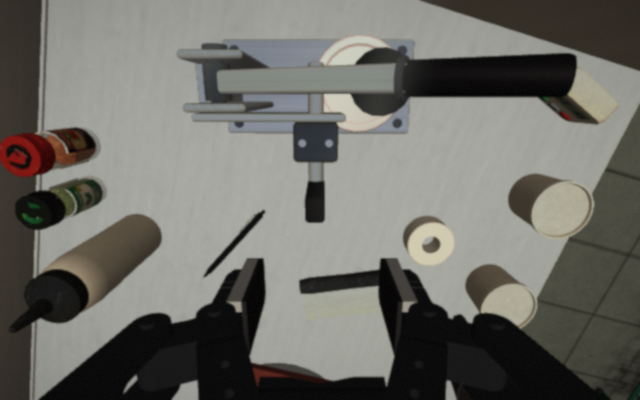

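The wrist picture shows the knob at (315,201), midway between the fingers (columns 250 and 390), with the axes aligned. I'll descend and pinch it.

```bash
python3 -m jog '[[0.2,[0.003,0.0055,-0.03],[0,0,0]],[0.2,[0,0,-0.03],[0,0,0]],[0.2,[0,0,-0.02],[0,0,0]],[0.2,[0,0,-0.017],[0,0,0]],[0.2,[0,0,0],[0,0,0]],[-0.8,[0,0,0],[0,0,0]],[-0.8,[0,0,0],[0,0,0]],[-0.8,[0,0,0],[0,0,0]]]' 30
python3 -m jog '[[-0.8,[0,0,0],[0,0,0]],[-0.8,[0,0,0],[0,0,0]]]'
python3 - <<'E'
from h import *
from workcell import eyes,state
print(state()["ee_pos"],state()["force"],state()["width"])
c=eyes.camera("wrist");cv2.imwrite("pics/w1.png",c["color"][:,:,::-1])
E
```

```text
clock: 3.4
ee_pos: [0.4598, 0.0541, 0.2051]
orientation: [-1.323, 1.007, -1.009]
force: [-1.6, 1.1, 5.0]
width: 0.0129
clock: 3.65
ee_pos: [0.4598, 0.0541, 0.205]
orientation: [-1.323, 1.007, -1.009]
force: [-1.6, 2.4, 6.0]
width: 0.013
[0.45980249 0.0540569  0.20504805] [-1.58303258  2.3613717   5.96035741] 0.012951706018917266
```

View pics/w1.png

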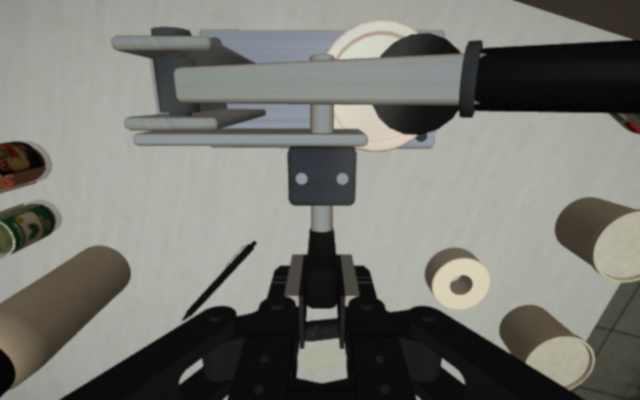

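The knob is pinched between the pads at (321,280), with a 13 mm opening. Pulling about 32 mm.

```bash
python3 -m jog '[[-0.8,[-0.006,-0.0016,0],[0,0,0]],[-0.8,[-0.006,-0.0016,0],[0,0,0]],[-0.8,[-0.006,-0.0016,0],[0,0,0]],[-0.8,[-0.006,-0.0016,0],[0,0,0]],[-0.8,[-0.004,-0.0011,0],[0,0,0]],[-0.8,[-0.003,-0.0008,0],[0,0,0]],[-0.8,[0,0,0],[0,0,0]],[-0.8,[0,0,0],[0,0,0]]]'
python3 - <<'E'
from workcell import state
s=state();print(s["ee_pos"],s["force"],s["width"])
E
```

```text
clock: 4.7
ee_pos: [0.4312, 0.0462, 0.2051]
orientation: [-1.318, 1.003, -1.012]
force: [10.2, 5.3, -0.3]
width: 0.0134
[0.43115631 0.04618207 0.20512415] [10.15952553  5.25643641 -0.32302427] 0.013384581302133625
```

It moved 29.7 mm and is now pushing 11 N against the stop. Releasing, going up and checking.

```bash
python3 -m jog '[[0.2,[0,0,0],[0,0,0]],[0.2,[0,0,0],[0,0,0]],[0.2,[0,0,0],[0,0,0]],[0.2,[0,0,0.03],[0,0,0]],[0.2,[0,0,0.05],[0,0,0]],[0.2,[0,0,0.05],[0,0,0]],[0.2,[0,0,0],[0,0,0]],[0.2,[0,0,0],[0,0,0]]]'
python3 - <<'E'
from h import *
from workcell import eyes,state
c=eyes.camera("wrist"); X=pts(c); cv2.imwrite("pics/w2.png",c["color"][:,:,::-1])
col=c["color"].max(2)
m=((col<60)&(X[...,2]>.225)&(X[...,2]<.245)&(abs(X[...,0]-.43)<.05)&(abs(X[...,1]-.046)<.05))
q=X[m]; print(m.sum(),np.median(q,0),cv2.minAreaRect(q[:,:2].astype(np.float32))[0])
m=((col<60)&(X[...,2]>.2)&(X[...,0]>.52)&(X[...,0]<.6)&(X[...,1]<.02)&(X[...,1]>-.1)); q=X[m]; v=q-q.mean(0)
d=np.linalg.svd(v[::5],full_matrices=False)[2][0]; print("grip",m.sum(),q.mean(0),q.min(0),q.max(0),d,np.degrees(np.arcsin(abs(d[2]))))
print(state()["ee_pos"],state()["clock"])
E
```

```text
clock: 5.7
ee_pos: [0.4279, 0.0453, 0.3331]
orientation: [-1.325, 1.009, -1.008]
force: [0.3, 0.3, -0.4]
width: 0.0509
404 [0.43208984 0.04579252 0.23703233] (0.43076658248901367, 0.04557698965072632)
grip 5318 [ 0.56515222 -0.01864164  0.2607596 ] [ 0.54221542 -0.05725065  0.22806289] [0.58594153 0.01997229 0.27960324] [-0.25445198  0.86289821 -0.4366473 ] 25.8901606009251
[0.4275324  0.0453071  0.33231076] 5.75
```

View pics/w2.png

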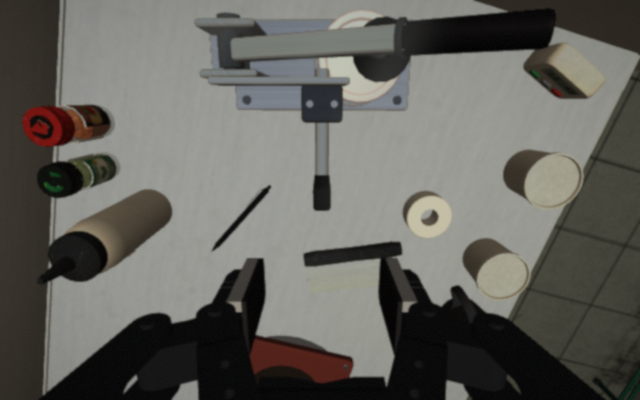

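The knob at (321,193) sits 29.4 mm out. The handle is still at 25.9°, and nothing beside the press has moved. Next I'll push the grip with the fingers shut.

```bash
python3 -m jog '[[-1,[0.03,-0.014,0],[0,0,0]],[-1,[0.04,-0.02,0],[0,0,0]],[-1,[0.04,-0.02,0],[0,0,0]],[-1,[0.027,-0.01,0],[0,0,0]],[-1,[0,0,-0.02],[0,0,0]],[-1,[0,0,-0.02],[0,0,0]],[-1,[0,0,-0.01],[0,0,0]],[-1,[0,0,0],[0,0,0]]]'
python3 - <<'E'
from h import *
from workcell import eyes
c=eyes.camera("wrist");cv2.imwrite("pics/w3.png",c["color"][:,:,::-1])
E
```

```text
clock: 6.75
ee_pos: [0.564, -0.0181, 0.2825]
orientation: [-1.326, 1.01, -1.007]
force: [0.2, -0.4, 0.0]
width: -0.0002
```

View pics/w3.png

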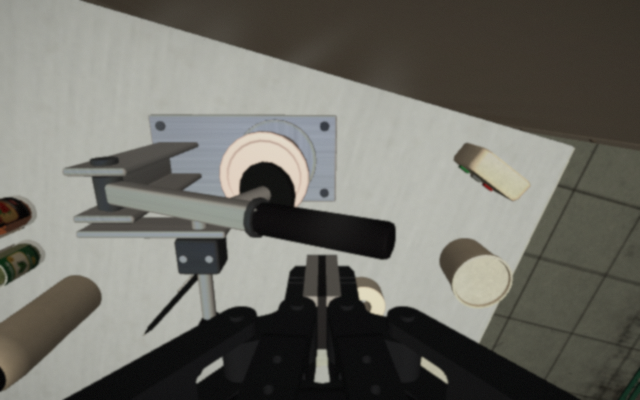

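The shut fingertips at (321,258) are lined up with the grip in numbers (within 1 mm), about 20 mm above it. Pressing down along the arc.

```bash
python3 -m jog '[[-1,[0,0,-0.01],[0,0,0]],[-1,[0,0,-0.01],[0,0,0]],[-1,[0.001,-0.004,-0.01],[0,0,0]],[-1,[0.001,-0.004,-0.01],[0,0,0]],[-1,[0.001,-0.003,-0.01],[0,0,0]],[-1,[0.001,-0.003,-0.01],[0,0,0]],[-1,[0.001,-0.002,-0.01],[0,0,0]],[-1,[0,-0.001,-0.01],[0,0,0]]]'
python3 -m jog '[[-1,[0,0,-0.008],[0,0,0]],[-1,[0,0,-0.008],[0,0,0]],[-1,[0,0,-0.006],[0,0,0]],[-1,[0,0,-0.004],[0,0,0]],[-1,[0,0,-0.002],[0,0,0]],[-1,[0,0,0],[0,0,0]],[-1,[0,0,0],[0,0,0]]]'
```

```text
clock: 7.8
ee_pos: [0.5705, -0.0359, 0.2033]
orientation: [-1.324, 1.008, -1.009]
force: [0.1, -1.2, 2.8]
width: 0.0001
clock: 8.68
ee_pos: [0.57, -0.0353, 0.1756]
orientation: [-1.324, 1.009, -1.008]
force: [-0.4, -0.8, 0.8]
width: 0.0
```

```bash
python3 -m jog '[[-1,[0,0,-0.002],[0,0,0]],[-1,[0,0,-0.002],[0,0,0]],[-1,[0,0,0],[0,0,0]],[-1,[0,0,0],[0,0,0]]]'
```

```text
clock: 9.18
ee_pos: [0.5702, -0.0357, 0.1718]
orientation: [-1.325, 1.009, -1.009]
force: [-0.8, -2.7, 3.2]
width: 0.0003
```

```bash
python3 -m jog '[[-1,[0,0,0.02],[0,0,0]],[-1,[0,0,0.04],[0,0,0]],[-1,[0,0,0.05],[0,0,0]],[-1,[-0.03,0,0.03],[0,0,0]],[-1,[-0.05,0.01,0],[0,0,0]],[-1,[-0.05,0.01,0],[0,0,0]],[-1,[0,0,0],[0,0,0]],[-1,[0,0,0],[0,0,0]]]'
python3 - <<'E'
from h import *
from workcell import eyes,state
c=eyes.camera("wrist"); X=pts(c); cv2.imwrite("pics/w4.png",c["color"][:,:,::-1])
col=c["color"].max(2)
m=((col<60)&(X[...,2]>.225)&(X[...,2]<.245)&(abs(X[...,0]-.43)<.04)&(abs(X[...,1]-.046)<.04))
q=X[m]; print("knob",m.sum(),cv2.minAreaRect(q[:,:2].astype(np.float32))[0] if m.sum() else 0)
m=((col<60)&(X[...,2]>.14)&(X[...,2]<.26)&(X[...,0]>.54)&(X[...,0]<.61)&(X[...,1]<.0)&(X[...,1]>-.1)); q=X[m]
d=np.linalg.svd((q-q.mean(0))[::5],full_matrices=False)[2][0]; print("grip",m.sum(),q.mean(0),q.max(0),np.degrees(np.arcsin(d[2]*np.sign(d[0]))))
m=((c["color"].min(2)>120)&(X[...,2]>.085)&(X[...,2]<.12)&(np.hypot(X[...,0]-.549,X[...,1]-.0355)<.04)); print("lid z",m.sum(),np.median(X[m][:,2]) if m.sum() else 0, np.median(X[m],0))
print(state()["ee_pos"],state()["force"])
t=eyes.camera("top");Y=pts(t)
for n,(u,v) in dict(roll=(386,246),cup=(428,205),cup2=(429,265),timer=(413,153)).items(): print(n,Y[v,u].round(3))
E
```

```text
clock: 10.18
ee_pos: [0.4407, -0.0155, 0.313]
orientation: [-1.323, 1.007, -1.01]
force: [0.3, -0.1, 0.1]
width: -0.0
knob 566 (0.43064045906066895, 0.044866397976875305)
grip 3120 [ 0.57048301 -0.03811626  0.19034328] [ 5.90132743e-01 -8.18111323e-06  1.96957726e-01] 4.83740634373708
lid z 2287 0.11097353723150147 [0.53369108 0.03657764 0.11097354]
[ 0.44095188 -0.01566134  0.31270445] [0.75560659 0.12497739 0.73770996]
roll [ 0.356 -0.041  0.704]
cup [ 0.481 -0.243  0.061]
cup2 [ 0.341 -0.237  0.068]
timer [ 0.425 -0.062  0.711]
```

View pics/w4.png

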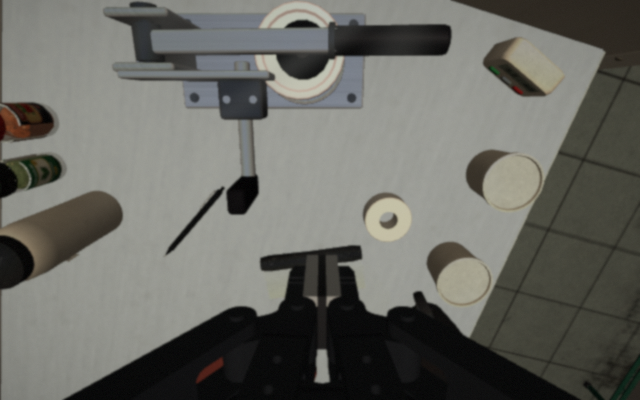

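The picture shows the handle down at (390,40), but the depth disagrees. The grip is still about 5° above level and the lid is at about 111 mm, so it isn't pressed home. The fingertips must have slid past the side of the grip when the lid began to resist. I'll measure the grip axis again and pinch it across its width instead.

```bash
python3 -m jog '[[0.1,[0.04,-0.02,0],[0,0,-10]],[0.1,[0.04,-0.01,0],[0,0,-10]],[0.1,[0.01,0,0],[0,0,-10]],[0.1,[0,0,0],[0,0,-10]],[0.1,[0,0,0],[0,0,-10]],[0.1,[0,0,0],[0,0,-10]],[0.1,[0,0,0],[0,0,-10]],[0.1,[0,0,0],[0,0,-10]]]'
python3 -m jog '[[0.1,[0,0,0],[0,0,-10]],[0.1,[0,0,0],[0,0,0]],[0.1,[0,0,0],[0,0,0]]]'
python3 - <<'E'
from h import *
from workcell import eyes,state
from scipy.spatial.transform import Rotation as R
s=state(); print(s["ee_pos"],s["qpos"][5],R.from_rotvec(s["orientation"]).as_matrix()[:,0],s["clock"])
ox=np.array([-.265,.964]);oy=np.array([-.964,-.265])
for n in("wrist","top"):
    c=eyes.camera(n); X=pts(c); np.savez(f"pics/{n}5.npz",**c); cv2.imwrite(f"pics/{n}5.png",c["color"][:,:,::-1])
    o=X[...,:2]-np.array([.5455,.0555]); a=o@ox;b=o@oy
    m=((c["color"].max(2)<70)&(X[...,2]>.15)&(X[...,2]<.24)&(a<-.04)&(a>-.16)&(abs(b)<.05)); q=X[m]
    print(n,m.sum(),"a",np.percentile(a[m],[1,50,99]).round(4),"b",np.percentile(b[m],[1,50,99]).round(4),"z",np.percentile(q[:,2],[2,50,98]).round(4))
    for a0 in(-.14,-.12,-.10,-.08,-.06):
        k=m&(abs(a-a0)<.004)
        if k.sum()>5: print(a0,"b",np.percentile(b[k],[3,97]).round(4),"ztop",np.percentile(X[...,2][k],95).round(4))
E
```

```text
clock: 11.28
ee_pos: [0.531, -0.0459, 0.3111]
orientation: [-0.442, 1.98, -1.979]
force: [-0.1, -0.3, 0.3]
width: 0.0472
clock: 11.65
ee_pos: [0.5306, -0.0458, 0.3114]
orientation: [-0.285, 2.076, -2.076]
force: [-0.2, 0.8, 0.0]
width: 0.0471
[ 0.53058964 -0.04575156  0.31141127] 2.6350587135880637 [-9.63144628e-01 -2.68983244e-01  6.63598449e-04] 11.65
wrist 2529 a [-0.138  -0.0954 -0.0479] b [-0.0106  0.0011  0.0105] z [0.1814 0.1902 0.1952]
-0.14 b [-0.0079  0.0083] ztop 0.1948
-0.12 b [-0.0091  0.0098] ztop 0.1949
-0.1 b [-0.009   0.0099] ztop 0.1934
-0.08 b [-0.0087  0.0093] ztop 0.1916
-0.06 b [-0.009   0.0102] ztop 0.1898
top 220 a [-0.1063 -0.079  -0.051 ] b [-0.007   0.0024  0.0097] z [0.1813 0.1875 0.1918]
-0.1 b [-0.0066  0.0087] ztop 0.1925
-0.08 b [-0.0063  0.0089] ztop 0.1901
-0.06 b [-0.0058  0.009 ] ztop 0.1894
```

View pics/wrist5.png

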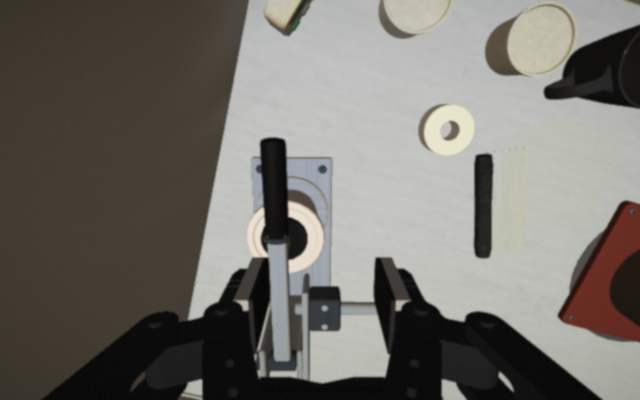

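Joint 6 is close to its limit, so I'll use the half-turned grasp. I'll rotate back 180° while moving above the grip's middle at (0.5705, -0.0354).

```bash
python3 -m jog '[[0.1,[0,0,0],[0,0,10]],[0.1,[0,0,0],[0,0,10]],[0.1,[0,0,0],[0,0,10]],[0.1,[0,0,0],[0,0,10]],[0.1,[0,0,0],[0,0,10]],[0.1,[0,0,0],[0,0,10]],[0.1,[0,0,0],[0,0,10]],[0.1,[0,0,0],[0,0,10]]]' 60
python3 -m jog '[[0.1,[0.01,0.0025,0],[0,0,10]],[0.1,[0.01,0.0025,0],[0,0,10]],[0.1,[0.01,0.0025,0],[0,0,10]],[0.1,[0.01,0.003,0],[0,0,10]],[0.1,[0,0,0],[0,0,10]],[0.1,[0,0,0],[0,0,10]],[0.1,[0,0,0],[0,0,10]],[0.1,[0,0,0],[0,0,10]]]'
python3 -m jog '[[0.1,[0,0,0],[0,0,10]],[0.1,[0,0,-0.03],[0,0,10]],[0.1,[0,0,-0.03],[0,0,0]],[0.1,[0,0,0],[0,0,0]],[0.1,[0,0,0],[0,0,0]]]'
python3 - <<'E'
from h import *
from workcell import eyes,state
from scipy.spatial.transform import Rotation as R
s=state(); print(s["qpos"],R.from_rotvec(s["orientation"]).as_matrix()[:,0])
c=eyes.camera("wrist");cv2.imwrite("pics/w6.png",c["color"][:,:,::-1])
E
```

```text
clock: 12.75
ee_pos: [0.5303, -0.0456, 0.3119]
orientation: [-1.256, 1.134, -1.134]
force: [0.4, 0.3, -0.5]
width: 0.0471
clock: 13.75
ee_pos: [0.5703, -0.0351, 0.3118]
orientation: [-1.57, 0.057, -0.057]
force: [-0.3, 0.1, -0.2]
width: 0.0466
clock: 14.38
ee_pos: [0.5708, -0.0352, 0.2531]
orientation: [-1.561, -0.213, 0.211]
force: [-0.5, 0.4, 0.3]
width: 0.0473
[-1.99544335e-01  6.74421531e-02  1.61716352e+00 -1.67181393e-05
  1.45558511e+00 -4.69106873e-01] [0.96388613 0.26631182 0.00124292]
```

View pics/w6.png

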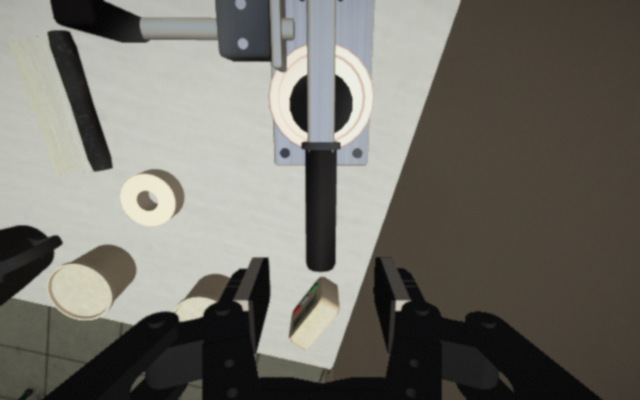

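The grip (column 320, rows 150–270) is centred between the fingers (columns 258 and 385). I'll descend and pinch.

```bash
python3 -m jog '[[0.1,[0,0,-0.03],[0,0,0]],[0.1,[0,0,-0.03],[0,0,0]],[0.1,[0,0,-0.02],[0,0,0]],[0.1,[0,0,-0.011],[0,0,0]],[0.1,[0,0,0],[0,0,0]],[-1,[0,0,0],[0,0,0]],[-1,[0,0,0],[0,0,0]],[-1,[0,0,0],[0,0,0]]]' 60
python3 -m jog '[[-1,[0,0,0],[0,0,0]],[-1,[0,0,0],[0,0,0]]]'
```

```text
clock: 15.42
ee_pos: [0.5703, -0.0356, 0.1622]
orientation: [-1.561, -0.211, 0.211]
force: [-4.8, -1.2, 6.3]
width: 0.0179
clock: 15.68
ee_pos: [0.5703, -0.0356, 0.1622]
orientation: [-1.561, -0.211, 0.211]
force: [-4.9, -2.3, 6.0]
width: 0.0177
```

```bash
python3 -m jog '[[-1,[0,0,-0.004],[0,0,0]],[-1,[0,0,-0.004],[0,0,0]],[-1,[0,0,-0.004],[0,0,0]],[-1,[0,0,0],[0,0,0]]]'
python3 -m jog '[[-1,[0,0,-0.004],[0,0,0]],[-1,[0,0,-0.003],[0,0,0]],[-1,[0,0,0],[0,0,0]]]'
python3 - <<'E'
from h import *
from workcell import eyes,state
print(state()["force"])
c=eyes.camera("wrist");cv2.imwrite("pics/w7.png",c["color"][:,:,::-1])
X=pts(c);o=X[...,:2]-np.array([.5455,.0555]);ox=np.array([-.265,.964]);oy=np.array([-.964,-.265]);a=o@ox;b=o@oy
for z0 in(.03,):
    m=(c["color"].min(2)>120)&(X[...,2]>.08)&(X[...,2]<.13)&(np.hypot(a+.02,b)<.044)&(np.hypot(a+.02,b)>.025);print("lid",m.sum(),np.percentile(X[m][:,2],[10,50,90]))
for a0 in(-.06,-.04,-.02,.0,.03,.05): 
    m=(abs(a-a0)<.004)&(abs(b)<.006)&(X[...,2]>.14); print(a0,m.sum(),np.median(X[m][:,2]) if m.sum() else 0)
E
```

```text
clock: 16.18
ee_pos: [0.5705, -0.0363, 0.1503]
orientation: [-1.563, -0.212, 0.211]
force: [-3.8, -3.5, 5.6]
width: 0.018
clock: 16.55
ee_pos: [0.5706, -0.0364, 0.1455]
orientation: [-1.563, -0.212, 0.21]
force: [-10.5, -3.0, 17.7]
width: 0.0179
[-10.49009274  -3.03584423  17.67430987]
lid 8824 [0.09985479 0.10112421 0.10236518]
-0.06 549 0.1748101056346352
-0.04 631 0.17268069382575216
-0.02 1680 0.30885069353039396
0.0 818 0.1729428488246468
0.03 0 0
0.05 0 0
```

View pics/w7.png

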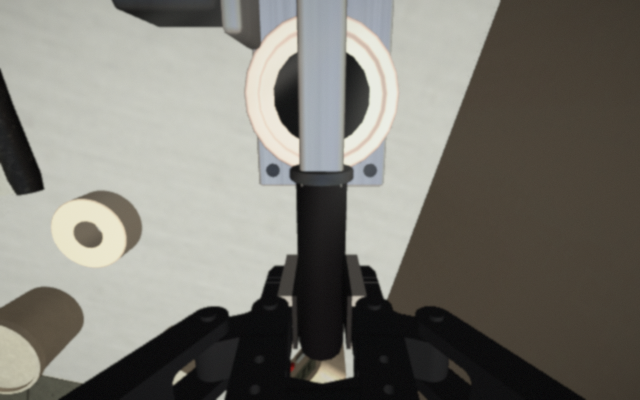

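The grip (320,270) is pinched and the handle is level. The lid has dropped from 111 to 101 mm. One more small push, then release.

```bash
python3 -m jog '[[-1,[0,0,-0.0015],[0,0,0]],[-1,[0,0,0],[0,0,0]],[-1,[0,0,0],[0,0,0]]]'
python3 -m jog '[[-0.5,[0,0,0],[0,0,0]],[0.1,[0,0,0],[0,0,0]],[0.1,[0,0,0],[0,0,0]],[0.1,[0,0,0],[0,0,0]],[0.1,[0,0,0.02],[0,0,0]],[0.1,[0,0,0.03],[0,0,0]],[0.1,[0,0,0.05],[0,0,0]],[0.1,[0,0,0.05],[0,0,0]]]'
python3 -m jog '[[0.1,[-0.04,0,0],[0,0,0]],[0.1,[-0.05,0,0.02],[0,0,0]],[0.1,[0,0,0],[0,0,0]],[0.1,[0,0,0],[0,0,0]]]'
python3 - <<'E'
from h import *
from workcell import eyes,state
s=state();print(s["force"],s["dq"])
c=eyes.camera("wrist");cv2.imwrite("pics/w8.png",c["color"][:,:,::-1])
X=pts(c);o=X[...,:2]-np.array([.5455,.0555]);ox=np.array([-.265,.964]);oy=np.array([-.964,-.265]);a=o@ox;b=o@oy
r=np.hypot(a+.02,b)
m=(c["color"].min(2)>120)&(X[...,2]>.08)&(X[...,2]<.13)&(r<.044)&(r>.025);print("lid",m.sum(),np.percentile(X[m][:,2],[10,50,90]))
for a0 in(-.13,-.11,-.09,-.07,-.04,.0,.03):
    m=(abs(a-a0)<.004)&(abs(b)<.004)&(X[...,2]>.12)&(X[...,2]<.25); print(a0,m.sum(),np.median(X[m][:,2]) if m.sum() else 0)
col=c["color"].max(2);m=((col<60)&(X[...,2]>.225)&(X[...,2]<.245)&(abs(X[...,0]-.43)<.05)&(abs(X[...,1]-.046)<.05));q=X[m];print("knob",m.sum(),np.median(q,0) if m.sum() else 0)
E
```

```text
clock: 16.98
ee_pos: [0.5707, -0.0364, 0.1454]
orientation: [-1.563, -0.212, 0.21]
force: [-13.5, -2.7, 25.5]
width: 0.0178
clock: 17.98
ee_pos: [0.5702, -0.035, 0.2931]
orientation: [-1.561, -0.212, 0.211]
force: [-0.1, -0.1, 0.5]
width: 0.0469
clock: 18.48
ee_pos: [0.4808, -0.0352, 0.3115]
orientation: [-1.561, -0.213, 0.209]
force: [-0.0, -0.6, -0.3]
width: 0.0468
[-0.0241438  -0.64250529 -0.3150928 ] [ 0.0030978   0.03883358 -0.00075648  0.0009529  -0.00389926  0.00026718]
lid 1976 [0.09974926 0.10114395 0.1025777 ]
-0.13 65 0.17526238668808655
-0.11 71 0.17538357975080884
-0.09 73 0.1751749783206507
-0.07 82 0.17549328347814303
-0.04 82 0.17294227347985008
0.0 95 0.17320038428213208
0.03 105 0.17327764175946306
knob 251 [0.42695158 0.04548475 0.23682402]
```

View pics/w8.png

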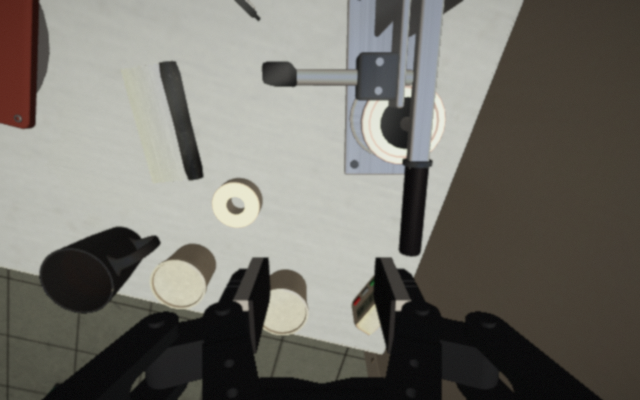

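The handle is level at (413,200), with its top at 175 mm along its whole length. The lid is home, the knob at (280,74) is still out, and the robot is clear. Handing in.

```bash
python3 -c "
from workcell import bot; print(bot.job_done())"
```

```text
the job is handed in; nothing more can be done
None
```

I drew the catch out, pressed the lid home with the handle and handed the job in at about 18.5 s; no verdict was reported.

**Catch:** I pinched the knob and pulled until it met its stop. The camera put it 29.4 mm out while the handle was still at 25.9°. In the last check the knob was still out.

**Handle and lid:** The first push, with shut fingers, failed. The handle stopped about 5° above level and the lid stayed proud, at 111 mm by the camera. The fingertips seem to have slipped past the grip, although their measured position was centred on it, and I did not find out why. I then pinched the grip across its width and drove it down until the arm met about 25 N.

**Last checks:**
- **Handle:** level, with the grip's top at 175 mm along its whole length after release.
- **Lid:** down 10 mm, from 111 to 101 mm by the camera, which reads about 1 mm high.
- **Robot:** clear of everything, with no contact force.
- **Cup, timer and roll:** they looked undisturbed in the final picture. I re-measured only the cup, before the second press, and it had not moved. The arm blocked the top camera's view of the timer and roll at that check.

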